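Find the stamped lamp carton and push it to the dispatch line

ROBOT

A 6-joint arm with a two-finger parallel gripper is mounted at the origin on a cart in front of the work surface, level with it; the furniture and walls round the work are solid. World frame = base frame: x ahead of the robot, y to its left, z up, the work surface at z = 0. Lengths are in mm, angles in rad, forces in N, time in s.
With the tool pointing down it reaches from about 300 to 750 mm from the base axis. Payload 8.5 kg.
Tool frame: the origin (TCP) lies midway between the tips of the shut fingers; the grasp point (between the pads) lies 19 mm behind it (robot.grip_point_offset is the distance from the TCP to the grasp point, in mm); z points along the fingers, y is the line along which they close (so a half turn about z gives the same grasp; the last joint's range is limited). The gripper opens to 85 mm and grips with 20 to 120 N. Pads are 22 mm wide; open, the fingers measure 114 mm over their backs; the gripper's body (76 mm by 85 mm) begins 54 mm behind the grasp point. The pads swing forward as they close: fully open they stand 13 mm farther back than shut.
Start: joints at [1.036, 0.381, 1.297, -0, 1.464, -0.215], TCP at [172.898, 522.098, 231.322] pointing down, gripper open.
Joint ranges: [-3.11, 3.11], [-0.89, 2.33], [0.22, 2.48], [-1.42, 4.56], [0.17, 2.85], [-2.88, 2.88]. Speed limits (rad/s): [2.39, 2.39, 3.14, 3.14, 3.14, 3.14].

INTERFACE

Orientations are given as [roll, pitch, yaw] about the fixed x, y, z axes, in that order (R = Rz(yaw) Ry(pitch) Rx(roll)).
In Python, from workcell import state, camera, camera_params, ticket, robot gives the robot as it stands.
- The arm moves only by the shell command python3 -m pendant 'ROWS'. ROWS is text: rows parted by semicolons, each of 5 numbers parted by spaces: the opening, from 0 (shut) to 1 (fully open), then the shift along the tool's x, y, z in m, then the turn about the tool's z in degrees. A call has 1 to 20 rows; each row shifts and turns the commanded pose from where the row before left it, along the tool's axes as they then stand; what a row does not reach is not made up. A row lasts 1/10 s, in which the tool goes at most 50 mm and 8.59 degrees, less where a joint would pass 70% of its speed; a pose out of reach is approached as far as the arm can. A call with a gripper value outside its range is refused whole. The fingers move at their own pace and stop on an object; the grip force is fixed at half the most. Time passes only in rows, so rows that do not move let the fingers close. It gives the time, the measured TCP pose, the force, the opening and the grip force at its end, in the units of the state.
- state(): the state, without advancing time (a new reading comes with each control period).
- camera(name): name is "side" or "top" or "wrist"; returns the picture (384x512x3 uint8, red, green, blue); there is no depth.
- camera_params(name): a dict with "intrinsics" (3x3 intrinsics, pixels), "k1" (the pictures are not rectified: a ray, as slopes to the right and down, at radius r is drawn at 1 + k1 r^2 times it, then the intrinsics apply), "rvec" (rotation vector, rad) and "tvec" (3), from world to camera coordinates, as OpenCV has them. Camera axes: x right, y down, z forward; pixel columns grow to the right and rows downward; lengths in mm; the calibration is good to about 2 mm. A picture is of the moment at which its call begins: read the wrist's pose just before it. camera_params takes no time and is no camera call; for the wrist camera it gives the pose at the moment of the call.
- ticket.finish_job(): hands the job in; it is judged then, once.
The state is a dict: "clock": time; "joint_positions": joint angles; "joint_vel": joint speeds; "tau": joint torques, N m; "tool_pos": TCP position; "orientation": TCP orientation; "ft_force": force on the tool from outside, world axes, zero at the start; "wrist_torque": the same for the moment, N m; "finger_gap": finger opening in mm; "grip_force": force on a finger pad.
Only numpy, scipy, OpenCV 4.12 (cv2) and the standard library are available. Lean on these libraries where they do the work, as an engineer would, in place of code of your own. Each camera call takes 0.05 s, during which the arm holds its last target. There are 200 camera calls.

TASK

Two lamp cartons stand one on each side of the yellow tape line, and one of them bears a green inspection stamp on its underside. Without gripping or lifting anything, tip both cartons over so that they lie on their sides, the left one first and then the right one, to see their undersides. Then push the stamped carton along the bench until it lies with its middle over the thin black line that runs along the tape; leave the other carton lying where it was tipped, clear of the tape, and disturb nothing else.

Things in the scene. Friction and masses are not known exactly. Their poses are not given: they have to be found in the camera images.
- carton_stamped_centre (a point): centre of the stamped carton: brown and white card, 46 x 46 x 75 mm, about 0.12 kg, standing on its 46 x 46 mm underside at the start (this point 37.5 mm up). Own z runs along the 75 mm from underside to top; x, y square to the side faces. A green ring-and-dot stamp, 32 mm, on the underside shows only once it is tipped. It may stand left (+y) or right
- carton_plain_centre (a point): centre of the other carton: the same in every way, but with no stamp underneath. Either carton, pushed level at 55 mm or more above the bench, tips about its far bottom edge rather than slides, and falls over by itself past about 32 degrees; lying, it is 46 mm high
- line: dispatch line: strip of yellow tape, 280 x 40 mm with a thin black middle line, flat on the bench (nothing to catch on) between the two cartons. Origin at its middle; own x runs along the 280 mm length, roughly away from the robot, y across it to the left
- amber_bottle: amber dropper bottle standing alone beyond the far end of the tape, 48 mm across, 124 mm high; origin at the centre of its foot; loose, to be left alone
- timer: small white timer lying before the near end of the tape, 52 x 66 x 24 mm high; origin at the centre of its underside; loose, to be left alone
- filter_box: small black and white carton lying flat to the right, in front of the photometer, 60 x 90 x 26 mm high; origin at the centre of its underside; loose, to be left alone
There are look-alikes about, which are no part of the job. Leave any turquoise look-alike of the part that bears carton_plain_centre alone.

How it is judged (in metres and radians):
On the way, in this order (a step that is already met when the one before it is completed fails the run):
1. the left carton lies tipped over, while the right one still stands (((world y of carton_stamped_centre above 0.22 m and angle between carton_stamped_centre's own z axis and vertical above 1.4 rad and angle between carton_plain_centre's own z axis and vertical below 0.3 rad) or (world y of carton_plain_centre above 0.22 m and angle between carton_plain_centre's own z axis and vertical above 1.4 rad and angle between carton_stamped_centre's own z axis and vertical below 0.3 rad))), for 0.2 s.
2. both cartons lie tipped over, the stamped one not yet on the line (angle between each of carton_stamped_centre, carton_plain_centre's own z axis and vertical above 1.4 rad and (y of carton_stamped_centre in the frame of line above 0.03 m or y of carton_stamped_centre in the frame of line below -0.03 m)), for 0.2 s.
At the end, for the whole second after the job is handed in: the stamped carton lies at rest on the bench on its side, its centre over the tape's black middle line (within 14 mm of it, and within its length); the other carton lies on its side within 140 mm of where it stood, its centre at least 43 mm from the tape's middle line (angle between carton_stamped_centre's own z axis and vertical between 1.4 and 1.74 rad and y of carton_stamped_centre in the frame of line between -0.014 and 0.014 m and x of carton_stamped_centre in the frame of line between -0.14 and 0.14 m and height (world z) of each of carton_stamped_centre, carton_plain_centre below 0.03 m and angle between carton_plain_centre's own z axis and vertical between 1.4 and 1.74 rad and distance of carton_plain_centre from where it was at the start of the episode below 0.14 m and (y of carton_plain_centre in the frame of line above 0.043 m or y of carton_plain_centre in the frame of line below -0.043 m) and linear speed of each of carton_stamped, carton_plain below 0.01 m/s); the robot touches nothing.
It fails at once if a carton is lifted off the bench (height (world z) of any of carton_stamped_centre, carton_plain_centre above 0.06 m).
It fails at once if the amber bottle, the timer or the black and white carton is moved more than 20 mm (distance of any of amber_bottle, timer, filter_box from where it was at the start of the episode above 0.02 m).
It also fails if it takes over 56 s, if anything falls off the work surface, if the arm or the gripper's body presses on something with over 40 N, if the wrist force passes 120 N, or if a joint passes its speed limit or range.

## Working session

There is one attempt and no reset: what is moved stays moved. The work goes in short steps, Python scripts to look and compute and a shell command to move; the robot and the scene stay as the last step left them, time stands still between calls to the robot, and variables do not carry over. Pictures are saved under pics/ and viewed, at most 10 in all, crops included, and the job is handed in when it is done.

```bash
ls; mkdir -p pics
cat > h.py <<'E'
import numpy as np, cv2
from workcell import state, camera, camera_params, ticket, robot
def snap(n,f):
    p=camera_params(n); im=camera(n); cv2.imwrite('pics/'+f,im[:,:,::-1]); return im,p
def ray(p,uv,z):
    K=np.array(p['intrinsics'],float);k1=p['k1'];R=cv2.Rodrigues(np.array(p['rvec'],float))[0];t=np.array(p['tvec'],float).ravel()
    uv=np.atleast_2d(np.array(uv,float))
    n=cv2.undistortPoints(uv[:,None],K,np.array([k1,0,0,0.]))[:,0]
    d=np.c_[n,np.ones(len(n))]@R; c=-R.T@t
    return c+d*((z-c[2])/d[:,2])[:,None]
E
python3 - <<'E'
from h import *
a,pa=snap('top','t0.png');b,pb=snap('side','s0.png')
for p in(pa,pb):
    print(p)
s=state();print(s['clock'],s['tool_pos'],s['orientation'],s['finger_gap'])
E
```

```text
pics
{'intrinsics': array([[358.51246193,   0.        , 250.81739399],
       [  0.        , 358.51246193, 193.9594957 ],
       [  0.        ,   0.        ,   1.        ]]), 'k1': -0.08975537340325664, 'rvec': array([ 2.14466538, -2.17108386,  0.12844466]), 'tvec': array([  88.04811548,  561.09388672, 1060.31195646])}
{'intrinsics': array([[396.25075381,   0.        , 252.73599409],
       [  0.        , 396.25075381, 191.25317272],
       [  0.        ,   0.        ,   1.        ]]), 'k1': 0.009017331595537756, 'rvec': array([ 2.13191584, -0.69014794,  0.33236704]), 'tvec': array([-415.194209  ,  299.9150136 ,  778.90654436])}
0.1 [172.77367931 521.89041843 230.8007714 ] [-3.14038735e+00 -2.70987291e-04  2.82180240e+00] 85.46611089766454
```

View pics/t0.png

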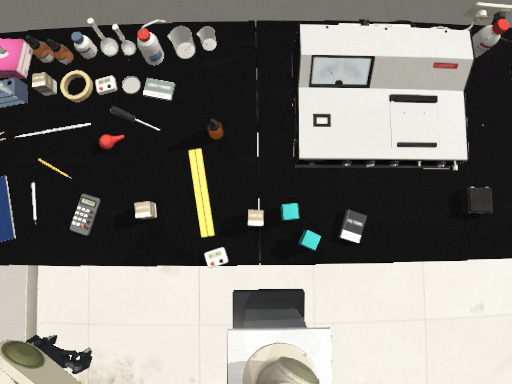

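View pics/s0.png

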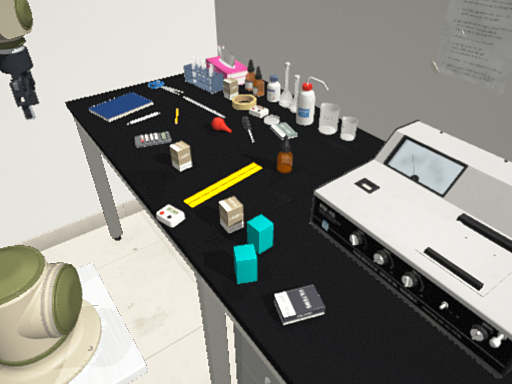

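Run:
```python
from h import *
a=cv2.imread('pics/t0.png');b=cv2.imread('pics/s0.png')
pa=camera_params('top');pb=camera_params('side')
c=cv2.resize(a[180:275,115:375],None,fx=3,fy=3,interpolation=cv2.INTER_CUBIC)
d=cv2.resize(b[130:240,140:300],None,fx=2.6,fy=2.6,interpolation=cv2.INTER_CUBIC)
o=np.zeros((c.shape[0]+d.shape[0],780,3),np.uint8);o[:c.shape[0]]=c;o[c.shape[0]:,:d.shape[1]]=d
cv2.imwrite('pics/c0.png',o)
hsv=cv2.cvtColor(a,cv2.COLOR_BGR2HSV)
y=cv2.inRange(hsv,(22,150,120),(35,255,255)); y[:140]=0
y=cv2.morphologyEx(y,cv2.MORPH_CLOSE,np.ones((5,5)))
k=max(cv2.findContours(y,0,1)[0],key=cv2.contourArea)
w=ray(pa,k[:,0],0)[:,:2].astype(np.float32);r=cv2.minAreaRect(w);print('tape',r);print(cv2.boxPoints(r))
def blob(x0,x1,y0,y1,z,n):
    m=np.zeros(a.shape[:2],np.uint8);m[y0:y1,x0:x1]=(a[y0:y1,x0:x1].max(2)>60)*255
    k=max(cv2.findContours(m,0,1)[0],key=cv2.contourArea)
    w=ray(pa,k[:,0],z)[:,:2].astype(np.float32);print(n,z,cv2.boundingRect(k),cv2.minAreaRect(w),w.min(0),w.max(0))
for z in(0,75):
    blob(128,162,195,226,z,'L');blob(242,270,203,233,z,'R')
blob(200,232,243,272,24,'timer');blob(276,302,198,226,60,'turq');blob(297,324,226,254,60,'turq2');blob(203,228,112,145,0,'bottle')
```

```text
tape ((575.767822265625, 238.45310974121094), (282.63140869140625, 43.88872146606445), 9.250308990478516)
[[432.76233 237.39589]
 [439.81738 194.07793]
 [718.7733  239.51033]
 [711.71826 282.8283 ]]
L 0 (134, 201, 23, 18) ((521.046142578125, 416.39569091796875), (54.425350189208984, 70.8583984375), 1.021904706954956) [494.01364 380.53967] [548.08295 452.2041 ]
R 0 (247, 203, 17, 24) ((501.5701599121094, 68.86898803710938), (49.94757843017578, 72.01636505126953), 89.09644317626953) [465.3693    43.677113] [537.4171    94.266174]
L 75 (134, 201, 23, 18) ((514.9470825195312, 393.853515625), (50.78272247314453, 66.11563873291016), 1.022321105003357) [489.72394 360.3975 ] [540.1743  427.26538]
R 75 (247, 203, 17, 24) ((496.774658203125, 69.5870132446289), (46.60456848144531, 67.19627380371094), 89.09644317626953) [462.99673   46.081238] [530.22235   93.284355]
timer 24 (200, 247, 32, 25) ((366.43511962890625, 190.44064331054688), (93.89393615722656, 72.06085968017578), 89.54302215576172) [330.03134 143.67062] [402.38113 237.5592 ]
turq 60 (281, 203, 19, 17) ((506.6871643066406, -34.286922454833984), (53.42631530761719, 47.55843734741211), 89.26090240478516) [482.7583   -60.805557] [530.57294   -7.345874]
turq2 60 (299, 230, 22, 21) ((422.5485534667969, -90.200439453125), (55.215492248535156, 48.509605407714844), 65.19519805908203) [ 390.80814 -121.51937] [449.892    -58.747524]
bottle 0 (208, 122, 15, 18) ((772.8607788085938, 192.31942749023438), (51.98234939575195, 47.08582305908203), 18.148656845092773) [745.893   171.80305] [802.67566 217.23174]
```

View pics/c0.png

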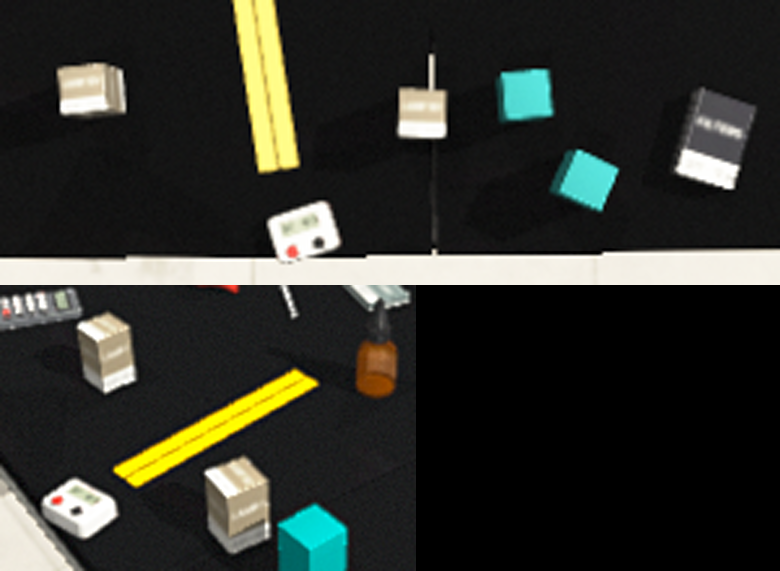

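Candidates in the top view: the left carton at (145,210), the right carton at (256,217), and a third brown box at (43,84) on the far shelf area, which is only a look-alike. Turquoise look-alikes stand at (290,212) and (310,240). The crop confirms that the two brown and white cartons either side of the tape are the targets. By the rays, the left one is at about (516,404) and the right one at about (487,70). I will tip both away from the robot (+x), then push sideways.

```bash
python3 -m pendant '0 0 0 0 -6.1;0 0 0 0 -6.1;0 0 0 0 -6.1;0 -.028 -.0118 0 0;0 -.028 -.0118 0 0;0 -.028 -.0118 0 0;0 -.028 -.0118 0 0;0 -.028 -.0118 0 0;0 -.028 -.0118 0 0;0 -.028 -.0118 0 0;0 -.028 -.0118 0 0;0 -.028 -.0118 0 0;0 -.028 -.0118 0 0;0 0 0 0 0;0 0 0 0 0'
python3 - <<'E'
from h import *
snap('wrist','w0.png');s=state();print(s['tool_pos'],s['orientation'])
E
```

```text
clock: 1.6
tool_pos: [452.9, 403.7, 230.7]
orientation: [-3.141, -0.001, 3.14]
ft_force: [-0.8, -0.2, 0.9]
finger_gap: 0.1
grip_force: 0.0
[452.29236413 404.10074099 230.97570793] [-3.14129719e+00 -9.98796994e-04  3.14124236e+00]
```

View pics/w0.png

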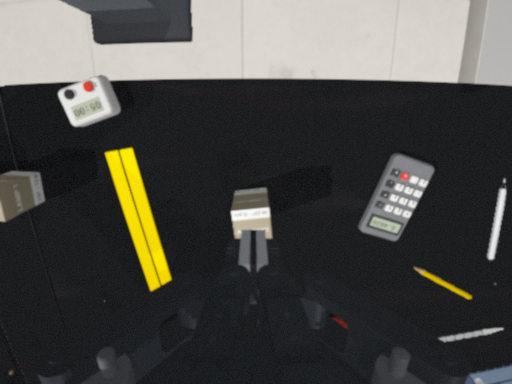

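Run:
```python
from h import *
p=camera_params('wrist');R=cv2.Rodrigues(p['rvec'])[0];print(-R.T@p['tvec'])
a=cv2.imread('pics/w0.png');m=np.zeros(a.shape[:2],np.uint8);m[180:245,225:280]=(a[180:245,225:280].max(2)>75)*255
k=max(cv2.findContours(m,0,1)[0],key=cv2.contourArea);print(cv2.boundingRect(k))
print(ray(p,[(233,188),(268,188),(232,208),(271,208),(234,238),(272,238)],75).round())
print(ray(p,[(233,188),(268,188),(234,238),(272,238)],0).round())
```

```text
[372.18920728 404.82430068 373.2982377 ]
(230, 187, 43, 58)
[[471. 383.  75.]
 [471. 422.  75.]
 [495. 381.  75.]
 [495. 426.  75.]
 [535. 382.  75.]
 [535. 428.  75.]]
[[495. 377.   0.]
 [495. 427.   0.]
 [575. 377.   0.]
 [575. 434.   0.]]
```

The wrist view shows the left carton at (251,212), ahead of the shut fingers. Its near face is at x≈495 and it is centred at y≈404. I'll descend and push.

```bash
python3 -m pendant '0 0 0 .034 0;0 0 0 .034 0;0 0 0 .034 0;0 0 0 .034 0;0 0 0 .034 0;0 0 0 0 0;0 -.01 0 0 0;0 -.01 0 0 0;0 -.006 0 0 0;0 -.006 0 0 0;0 -.006 0 0 0;0 -.006 0 0 0;0 -.006 0 0 0;0 -.006 0 0 0;0 -.006 0 0 0;0 -.006 0 0 0;0 -.006 0 0 0;0 -.004 0 0 0;0 0 0 0 0;0 0 0 0 0'
python3 -m pendant '0 0 0 0 0;0 0 0 0 0;0 .02 0 -.02 0;0 .03 0 -.03 0;0 .03 0 -.03 0;0 0 0 -.03 0;0 0 0 0 0'
python3 - <<'E'
from h import *
a,_=snap('wrist','w1.png');b,_=snap('side','s1.png')
o=np.zeros((384,800,3),np.uint8);o[:,:512]=a;o[:288,512:]=cv2.resize(b[110:254,130:274],(288,288));cv2.imwrite('pics/c1.png',o[:,:,::-1])
s=state();print(s['tool_pos'])
E
```

```text
clock: 3.65
tool_pos: [530.8, 403.9, 61.3]
orientation: [-3.142, -0.0, 3.141]
ft_force: [0.2, -0.4, 0.1]
finger_gap: -0.1
grip_force: 0.0
clock: 4.35
tool_pos: [451.4, 405.1, 176.0]
orientation: [3.137, 0.007, -3.141]
ft_force: [0.0, 0.0, 0.0]
finger_gap: -0.1
grip_force: 0.0
[450.79882355 404.04525157 171.62639336]
```

View pics/c1.png

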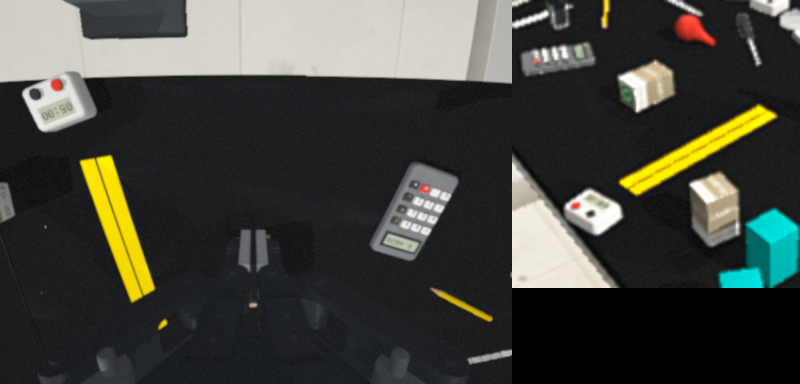

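The left carton lies tipped away, and the side crop shows the green ring on its underside at about (628,95). So the left carton is the stamped one. Next I'll tip the right one.

```bash
python3 -m pendant '0 .004 -.0334 0 0;0 .004 -.0334 0 0;0 .004 -.0334 0 0;0 .004 -.0334 0 0;0 .004 -.0334 0 0;0 .004 -.0334 0 0;0 .004 -.0334 0 0;0 .004 -.0334 0 0;0 .004 -.0334 0 0;0 .004 -.0334 0 0;0 0 0 0 0;0 0 0 0 0'
python3 - <<'E'
from h import *
snap('wrist','w2.png');s=state();print(s['tool_pos'],s['orientation'])
p=camera_params('top')
print(ray(p,[(247.7,226),(264,226),(247.7,209.3),(264,209.3)],75).round())
E
```

```text
clock: 5.65
tool_pos: [410.5, 69.6, 170.5]
orientation: [3.141, -0.002, 3.139]
ft_force: [0.8, 0.8, -0.3]
finger_gap: 0.1
grip_force: 0.0
[410.57312288  70.22557214 170.65355371] [ 3.14118122e+00 -1.49762067e-03  3.14055745e+00]
[[463.  91.  75.]
 [463.  44.  75.]
 [512.  91.  75.]
 [512.  43.  75.]]
```

View pics/w2.png

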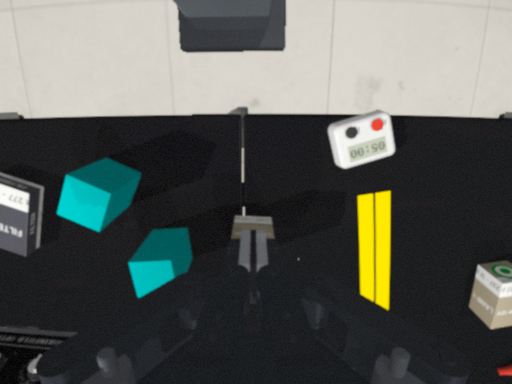

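The right carton's near foot is at (253,216), in line with the fingers, and the turquoise boxes are clear. I'll go down and push.

```bash
python3 -m pendant '0 0 0 .037 0;0 0 0 .037 0;0 0 0 .037 0;0 0 0 0 0;0 -.012 0 0 0;0 -.012 0 0 0;0 -.006 0 0 0;0 -.006 0 0 0;0 -.006 0 0 0;0 -.006 0 0 0;0 -.006 0 0 0;0 -.006 0 0 0;0 -.006 0 0 0;0 -.006 0 0 0;0 -.006 0 0 0;0 -.006 0 0 0;0 -.006 0 0 0;0 0 0 0 0;0 0 0 0 0;0 0 0 0 0'
python3 -m pendant '0 0 0 0 0;0 .02 0 -.02 0;0 .03 0 -.03 0;0 .03 0 -.03 0;0 0 0 -.03 0;0 0 0 0 0'
python3 - <<'E'
from h import *
a,pa=snap('top','t2.png');b,_=snap('side','s2.png')
o=np.zeros((560,780,3),np.uint8);o[:285]=cv2.resize(a[180:275,115:375],(780,285));o[285:,:400]=cv2.resize(b[130:240,140:300],(400,275));cv2.imwrite('pics/c2.png',o[:,:,::-1])
s=state();print(s['tool_pos'])
m=np.zeros(a.shape[:2],np.uint8);m[180:225,120:175]=(a[180:225,120:175].max(2)>60)*255
k=max(cv2.findContours(m,0,1)[0],key=cv2.contourArea);print(cv2.boundingRect(k))
for z in(0,46):
  w=ray(pa,k[:,0],z)[:,:2].astype(np.float32);print(cv2.boxPoints(cv2.minAreaRect(w)))
E
```

```text
clock: 7.7
tool_pos: [500.5, 70.0, 60.3]
orientation: [3.142, -0.0, 3.141]
ft_force: [0.8, 0.1, 0.5]
finger_gap: -0.1
grip_force: 0.0
clock: 8.3
tool_pos: [421.6, 70.0, 173.7]
orientation: [-3.141, 0.007, 3.141]
ft_force: [0.1, 0.5, 0.0]
finger_gap: 0.2
grip_force: 0.0
[420.75422652  69.98985108 170.54624642]
(135, 180, 21, 24)
[[537.27673 443.4608 ]
 [543.64453 383.1492 ]
 [622.1406  391.43686]
 [615.7728  451.74844]]
[[532.8697  428.52396]
 [538.976   370.68814]
 [614.2498  378.63553]
 [608.1435  436.47134]]
```

View pics/c2.png

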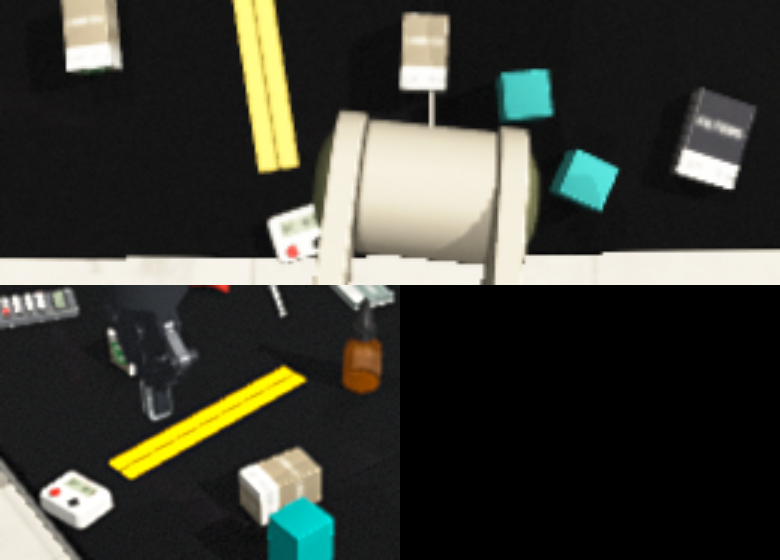

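Both cartons lie tipped. The stamped one is at crop (92,35), world about (576,408), and the plain one at crop (425,50), with no stamp seen. I'll turn the fingers parallel to the tape and go to the left of the stamped carton.

```bash
python3 -m pendant '.3 0 0 0 8.075;.3 0 0 0 8.075;.3 0 0 0 8.075;.3 0 0 0 8.075;.3 0 0 0 8.075;.3 0 0 0 8.075;.3 0 0 0 8.075;.3 0 0 0 8.075;.3 0 0 0 8.075;.3 0 0 0 8.075;.3 0 0 0 0'
python3 -m pendant '.3 .026 .0148 0 0;.3 .026 .0148 0 0;.3 .026 .0148 0 0;.3 .026 .0148 0 0;.3 .026 .0148 0 0;.3 .026 .0148 0 0;.3 .026 .0148 0 0;.3 .026 .0148 0 0;.3 .026 .0148 0 0;.3 .026 .0148 0 0;.3 .026 .0148 0 0;.3 .026 .0148 0 0;.3 .026 .0148 0 0;.3 .026 .0148 0 0;.3 0 0 0 0;.3 0 0 0 0'
cat >> h.py <<'E'
def tape(w):
    c,s=np.cos(np.radians(9.25)),np.sin(np.radians(9.25));d=np.atleast_2d(w)[:,:2]-[575.8,238.5];return d@np.array([[c,-s],[s,c]])
E
python3 - <<'E'
from h import *
a,p=snap('wrist','w3.png');s=state();print(s['tool_pos'],tape(s['tool_pos']),s['orientation'],s['joint_positions'])
E
```

```text
clock: 9.5
tool_pos: [420.4, 70.0, 169.1]
orientation: [-3.139, -0.001, 1.731]
ft_force: [1.0, 0.4, -0.3]
finger_gap: 25.7
grip_force: 0.0
clock: 11.1
tool_pos: [566.6, 462.6, 168.4]
orientation: [-3.139, 0.001, 1.735]
ft_force: [0.4, -0.0, 0.5]
finger_gap: 25.4
grip_force: 0.0
[566.66646659 461.99940138 169.10537241] [[ 26.9111029  222.06124468]] [-3.13976480e+00  8.84852158e-04  1.73386569e+00] [ 5.22653274e-01  7.56930289e-01  7.88129749e-01 -1.85136088e-04
  1.59855493e+00  3.59579769e-01]
```

View pics/w3.png

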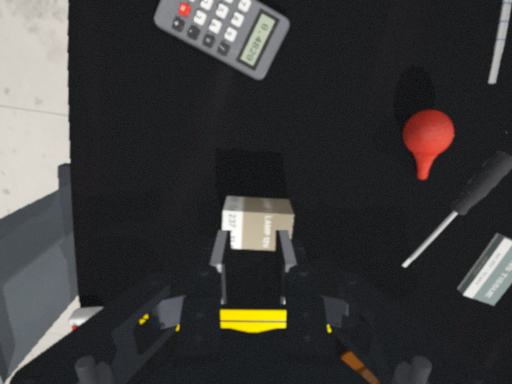

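Run:
```python
from h import *
p=camera_params('wrist')
print(tape(ray(p,[(225,197),(289,197)],0)).round(),tape(ray(p,[(221,212),(294,212),(230,249),(293,249)],46)).round())
```

```text
[[ -6. 190.]
 [ 71. 190.]] [[ -5. 190.]
 [ 71. 190.]
 [  3. 146.]
 [ 72. 146.]]
```

The stamped carton, at (257,225), is square to the fingers. Its left face is 190 mm from the line and its middle is at tape x≈33. I'll descend beside it and push most of the way.

```bash
python3 -m pendant '.3 0 .006 .03 0;.3 0 0 .03 0;.3 0 0 .03 0;.3 0 0 .03 0;.3 0 0 .022 0;.3 0 0 .01 0;.3 -.008 0 0 0;.3 -.008 0 0 0;.3 -.008 0 0 0;.3 -.008 0 0 0;.3 -.008 0 0 0;.3 -.008 0 0 0;.3 -.008 0 0 0;.3 -.008 0 0 0;.3 -.008 0 0 0;.3 -.008 0 0 0;.3 -.008 0 0 0;.3 -.008 0 0 0;.3 -.008 0 0 0;.3 -.008 0 0 0'
python3 -m pendant '.3 -.008 0 0 0;.3 -.008 0 0 0;.3 -.008 0 0 0;.3 -.008 0 0 0;.3 -.008 0 0 0;.3 -.008 0 0 0;.3 -.006 0 0 0;.3 -.004 0 0 0;.3 -.004 0 0 0;.3 0 0 0 0;.3 0 0 0 0'
python3 - <<'E'
from h import *
s=state();print(tape(s['tool_pos']))
a,p=snap('wrist','w4.png');b,_=snap('top','t4.png')
o=np.zeros((384,800,3),np.uint8);o[:,:512]=a;o[:288,512:]=cv2.resize(b[130:250,140:260],(288,288));cv2.imwrite('pics/c4.png',o[:,:,::-1])
E
```

```text
clock: 13.15
tool_pos: [590.8, 352.2, 18.3]
orientation: [-3.142, 0.0, 1.732]
ft_force: [0.2, 0.2, -0.3]
finger_gap: 25.6
grip_force: 0.5
clock: 14.25
tool_pos: [600.7, 291.7, 18.3]
orientation: [-3.142, 0.0, 1.732]
ft_force: [-0.3, 0.0, -0.5]
finger_gap: 25.9
grip_force: 0.0
[[33.11020775 48.55772896]]
```

View pics/c4.png

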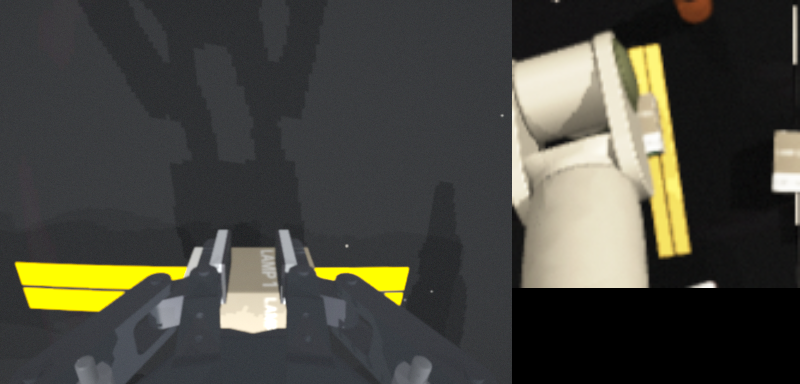

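The carton sits against the fingers, partly over the tape (wrist rows 247–330). About 14 mm remain. I'll push that, back off and check.

```bash
python3 -m pendant '.3 -.005 0 0 0;.3 -.005 0 0 0;.3 -.004 0 0 0;.3 0 0 0 0;.3 0 0 0 0;.3 .01 0 0 0;.3 .03 0 0 0;.3 .03 0 -.02 0;.3 .03 0 -.04 0;.3 .03 0 -.045 0;.3 .03 0 -.045 0;.3 .03 0 -.03 0;.3 0 0 0 0;.3 0 0 0 0'
python3 - <<'E'
from h import *
s=state();print(tape(s['tool_pos']))
a,p=snap('wrist','w5.png');b,pb=snap('top','t5.png')
o=np.zeros((384,800,3),np.uint8);o[:,:512]=a;o[:288,512:]=cv2.resize(b[130:250,140:260],(288,288));cv2.imwrite('pics/c5.png',o[:,:,::-1])
E
```

```text
clock: 15.75
tool_pos: [572.4, 461.9, 191.2]
orientation: [-3.142, 0.0, 1.733]
ft_force: [-0.1, -0.2, 0.3]
finger_gap: 25.9
grip_force: 0.0
[[ 32.59128088 221.01401593]]
```

View pics/c5.png

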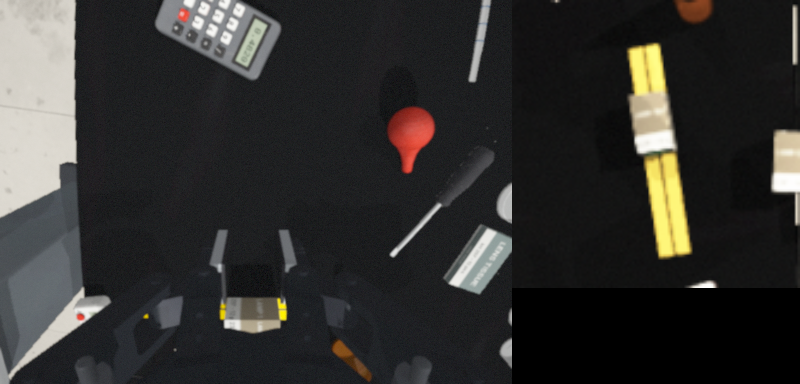

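Run:
```python
from h import *
p=camera_params('top');a=cv2.imread('pics/t5.png')
q=[(140+(x-512)/2.4,130+y/2.4) for x,y in [(629,96),(668,93),(676,149),(637,155)]]
print(tape(ray(p,q,46)).round(),tape(ray(p,q,46)).mean(0))
h=cv2.cvtColor(a,cv2.COLOR_BGR2HSV);m=np.zeros(a.shape[:2],np.uint8)
r=(slice(164,198),slice(180,220));m[r]=((a[r].max(2)>70)&(h[r][:,:,1]<100))*255
m=cv2.morphologyEx(m,cv2.MORPH_OPEN,np.ones((3,3)));k=max(cv2.findContours(m,0,1)[0],key=cv2.contourArea)
w=tape(ray(p,k[:,0],46));print(cv2.boundingRect(k),w.min(0),w.max(0))
y=cv2.inRange(h,(22,150,120),(35,255,255));y[:140]=0;y=cv2.morphologyEx(y,cv2.MORPH_CLOSE,np.ones((5,5)))
pt=cv2.findNonZero(y)[:,0];t=tape(ray(p,pt,0));print(np.percentile(t,[1,99],axis=0))
```

```text
[[ 65.  21.]
 [ 60. -29.]
 [-12. -27.]
 [-11.  23.]] [25.47874352 -2.98835812]
(189, 168, 20, 26) [-11.90895231 -27.72151382] [66.93524145 24.1780363 ]
[[-139.46340709  -20.7970681 ]
 [ 139.70717422   22.61999459]]
```

The stamped carton is centred about 2–3 mm from the line, and the plain one lies clear of the tape.

```bash
python3 -c "
from workcell import ticket;print(ticket.finish_job())"
```

```text
the job is handed in; nothing more can be done
None
```

I tipped both cartons, left first and then right. The stamped one was the left, and I pushed it onto the black line, about 3 mm off by the top camera. The plain one lies where it tipped, clear of the tape. The job is handed in, but no verdict came back.

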